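# Set sprung tweezers on the gauge stand and hold the marked tip gap

## Task

Slide the bored heel of the sprung tweezers down over the upright pin of the gauge stand until they lie flat on its plate, with the legs pointing along the plate to the two engraved lines. Then squeeze the legs at their ribbed finger plates until the tips are as far apart as the two lines, each tip over its own line, and finish while still holding that gap steady; never pinch the tips shut, and leave the other loose things where they are.

Things in the scene. Friction and masses are not known exactly. Their poses are not given: they have to be found in the camera images.
- tweezers: Plain-steel sprung tweezers lying flat, 185 mm long, about 0.12 kg. Origin: underside of the heel block, on the axis of its through hole; x points to the tips, z up. Heel block 36 (x) x 34 (y) x 30 mm high, hole 18 mm diameter; grasp across the 34 mm. Two legs, 6 mm thick, 4 to 13 mm above the underside, hinged at x = 24, y = +13 and -13 mm, end at x = 165 mm; they spring open.
- leg_left (a joint): Closing angle of the left (+y) leg, rad: 0 free and open, 0.09 parallel to the tweezers' x axis (both legs so: tip gap 20 mm), 0.15 stop (tips nearly touching). Spring 4.5 N m/rad: about 4.5 N at the finger plate at 0.09.
- leg_right (a joint): The same for the right (-y) leg.
- tip_left (a point): Tip of the left leg: its inner face at the far end, 6 mm above the underside of the tweezers.
- tip_right (a point): Tip of the right leg: its inner face at the far end, 6 mm above the underside.
- stand: Gauge stand, fixed: flat aluminium plate 250 x 92 mm, top 10 mm above the bench. Origin on the bench under the pin's axis, which stands 35 mm from one end; x points from the pin along the plate to the engraved lines, z up. Steel pin 14 mm diameter, 44 mm high above the plate, its upper 12 mm tapered to 6 mm diameter.
- pin_foot (a point): Centre of the pin's foot, on the plate's top.
- line_left (a point): Point on the left (+y) engraved dark line on the plate, 165 mm from the pin's axis, where the left tip belongs. The lines run along the stand's x, from 152 to 208 mm from the pin, 20 mm apart.
- line_right (a point): The same point on the right (-y) line.
- frit_jar: Bystander: jar with dark lid, 44 mm diameter, 105 mm high; origin at underside centre.
- height_block: Bystander: wooden block 40 x 50 x 85 mm with line marks; origin at underside centre.
- masking_tape: Bystander: roll of tape 96 mm diameter, 25 mm high; origin at underside centre.
- spare_block: Bystander: small dark block 22 x 36 x 19 mm; origin at underside centre.
- plate_left (a point): Centre of the outer face of the left leg's upright ribbed finger plate, 34 mm long along the leg, 30 mm high (4 to 34 mm above the tweezers' underside), 114 mm from the hole. Width over both plates: 52 mm free, 36 mm at the marked gap; the tip gap (45 mm free) changes 1.57 times as much.
- plate_right (a point): The same on the right leg.

How it is judged:
By the outcome, as a careful person would: the job done as asked, in the order asked, and still so for the second after the job is handed in, while the arm keeps its last pose, push and grip.
It also fails if it takes over 54 s, if anything falls off the work surface, if the arm or the gripper's body presses on something with over 40 N, if the wrist force passes 120 N, or if a joint passes its speed limit or range.

## Robot

A 6-joint arm with a two-finger parallel gripper is mounted at the origin on a cart in front of the work surface, level with it; the furniture and walls round the work are solid. World frame = base frame: x ahead of the robot, y to its left, z up, the work surface at z = 0. Lengths are in mm, angles in rad, forces in N, time in s.
With the tool pointing down it reaches from about 350 to 775 mm from the base axis. Payload 7.3 kg.
Tool frame: the origin (TCP) lies on the front face of the gripper's body, between the roots of the fingers; the fingertips stand 66 mm ahead of it and the grasp point (between the pads) lies 47 mm ahead of it (bot.tip_extent is the distance from the TCP to the fingertips, in mm); z points along the fingers, y is the line along which they close (so a half turn about z gives the same grasp; the last joint's range is limited). The gripper opens to 92 mm and grips with 3 to 60 N. Pads are 19 mm wide; open, the fingers measure 130 mm over their backs; the gripper's body (75 mm by 190 mm) begins 47 mm behind the grasp point.
Start: joints at [1.146, 0.342, 1.524, -0, 1.275, -0.146], TCP at [144.463, 504.746, 292.241] pointing down, gripper open.
Joint ranges: [-2.53, 2.53], [-0.77, 2.02], [0.04, 2.7], [-1, 4.14], [0.28, 2.66], [-3.11, 3.11]. Speed limits (rad/s): [2.57, 2.57, 3.14, 3.14, 3.14, 3.14].

## Interface

Orientations are given as [roll, pitch, yaw] about the fixed x, y, z axes, in that order (R = Rz(yaw) Ry(pitch) Rx(roll)).
In Python, from plant import readout, viewer, order, bot gives the robot as it stands.
- The arm moves only by the shell command python3 -m creep 'ROWS'. ROWS is text: rows parted by semicolons, each of 7 numbers parted by spaces: the shift along the world's x, y, z in m, then the turn, a rotation vector about the world's x, y, z in rad, then the opening in per cent of the stroke, from 0 (shut) to 100 (fully open). A call has 1 to 8 rows; each row shifts and turns the commanded pose from where the row before left it; what a row does not reach is not made up. A row lasts 1/12 s, in which the tool goes at most 41.7 mm and 7.16 degrees, less where a joint would pass 70% of its speed; a pose out of reach is approached as far as the arm can. A call is refused whole if a number of a shift passes 0.0417 or a number of a turn 0.125, either way. A call with a gripper value outside its range is refused whole. The fingers move at their own pace and stop on an object; the grip force is fixed at half the most. Time passes only in rows, so rows that do not move let the fingers close. It gives the time, the measured TCP pose, the force, the opening and the grip force at its end, in the units of the state.
- readout.get_obs(): the state, without advancing time (a new reading comes with each control period).
- viewer.capture(name): name is "side" or "top"; returns the picture (384x512x3 uint8, red, green, blue); there is no depth.
- viewer.camera_info(name): a dict with "fx", "fy", "cx", "cy" (pixels), "origin" and "rotation" of the camera in the world. Camera axes: x right, y up, looking along -z (the intrinsics and any distortion apply to the point x, -y, -z); pixel columns grow to the right and rows downward; lengths in mm; the calibration is good to about 2 mm. A picture is of the moment at which its call begins. camera_info takes no time and is no camera call.
- order.close_job(): hands the job in; it is judged then, once.
The state is a dict: "time": time; "joint_positions": joint angles; "dq": joint speeds; "tau": joint torques, N m; "tool_pos": TCP position; "tcp_rot": TCP orientation; "contact_force": force on the tool from outside, world axes, zero at the start; "moment": the same for the moment, N m; "grip_width": finger opening in mm; "finger_force": force on a finger pad.
Only numpy, scipy, OpenCV 4.12 (cv2) and the standard library are available. Lean on these libraries where they do the work, as an engineer would, in place of code of your own. Each camera call takes 0.05 s, during which the arm holds its last target. There are 200 camera calls.

## Working session

There is one attempt and no reset: what is moved stays moved. The work goes in short steps, Python scripts to look and compute and a shell command to move; the robot and the scene stay as the last step left them, time stands still between calls to the robot, and variables do not carry over. Pictures are saved under pics/ and viewed, at most 10 in all, crops included, and the job is handed in when it is done.

```bash
mkdir -p pics; ls; python3 - <<'E'
from plant import readout, viewer, order, bot
import cv2
print(readout.get_obs())
for n in("top","side"):
    im=viewer.capture(n); cv2.imwrite(f"pics/{n}0.png",im[:,:,::-1]); print(n,viewer.camera_info(n))
E
```

```text
pics
{'time': 0.0, 'joint_positions': array([ 1.14595998e+00,  3.42684253e-01,  1.52501406e+00, -9.54173274e-06,
        1.27539921e+00, -1.46021059e-01]), 'dq': array([-8.18195605e-04,  1.69245576e-03,  5.22382987e-04,  2.73536420e-04,
        1.04546342e-04,  2.70013158e-06]), 'tau': array([-4.57344740e-04, -4.31244314e+01, -2.44219261e+01,  7.15784915e-02,
        5.61089139e-02, -1.42144786e-04]), 'tool_pos': array([144.35148284, 504.44325089, 291.5658899 ]), 'tcp_rot': array([-3.14010248e+00, -2.09934715e-04,  2.86277999e+00]), 'contact_force': array([-0.3723754 , -0.83814476, -0.06184058]), 'moment': array([-0.02051668,  0.0317066 ,  0.06520699]), 'finger_force': 0.0, 'grip_width': 91.69854179548821}
top {'fx': 476.71480166952534, 'fy': 476.71480166952534, 'cx': 256.0311708738809, 'cy': 192.92056975792718, 'origin': array([ 228.4228482 ,  175.97360915, 1647.18711397]), 'rotation': array([ 0.18368525, -0.00409168, -1.54696947])}
side {'fx': 473.6022670914082, 'fy': 473.6022670914082, 'cx': 260.2131023316089, 'cy': 191.48275750681688, 'origin': array([-200.8557948 , 1263.49497426,  695.19190309]), 'rotation': array([ 1.11912186, -0.02006194, -2.53732751])}
```

View pics/top0.png

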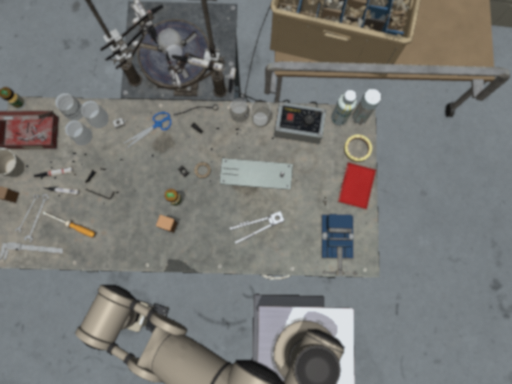

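View pics/side0.png

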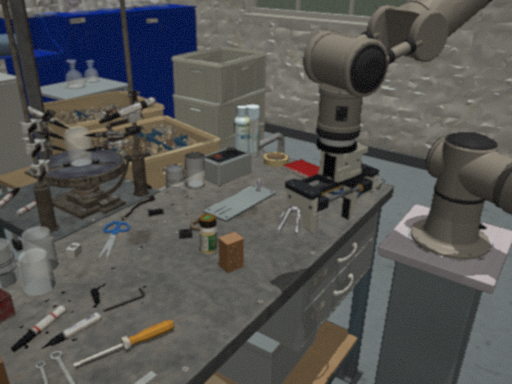

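The top view shows the tweezers with the heel at (277,218) and the legs pointing left to about (237,222)/(238,242). The stand plate spans (221,165) to (292,185). The side view shows the pin at about (258,187). I'll enlarge both.

```bash
cat > h.py <<'E'
import numpy as np, cv2
from scipy.spatial.transform import Rotation as R
from plant import readout, viewer, order, bot
def ray(n,u,v):
    c=viewer.camera_info(n); d=np.array([(u-c['cx'])/c['fx'],-(v-c['cy'])/c['fy'],-1.])
    return np.array(c['origin']),R.from_euler('xyz',c['rotation']).as_matrix()@d
def on(n,u,v,z):
    o,d=ray(n,u,v); return o+d*(z-o[2])/d[2]
def proj(n,p):
    c=viewer.camera_info(n); q=R.from_euler('xyz',c['rotation']).as_matrix().T@(np.array(p)-c['origin'])
    return np.array([c['cx']-c['fx']*q[0]/q[2], c['cy']+c['fy']*q[1]/q[2]])
def crop(n,im,x,y,w,h,k,f):
    cv2.imwrite(f,cv2.resize(im[y:y+h,x:x+w,::-1],None,fx=k,fy=k,interpolation=cv2.INTER_CUBIC))
E
python3 - <<'E'
from h import *
t=cv2.imread('pics/top0.png')[:,:,::-1]; s=cv2.imread('pics/side0.png')[:,:,::-1]
a=cv2.resize(t[150:250,210:310],None,fx=6,fy=6,interpolation=cv2.INTER_CUBIC)
crop('',t,212,152,96,96,6,'pics/t1.png'); crop('',s,195,165,120,75,6,'pics/s1.png')
print(readout.get_obs()['time'])
# plate: contour by colour
hsv=cv2.cvtColor(t.copy(),cv2.COLOR_RGB2HSV)
print(t[175,250],t[150,240],t[218,277],t[222,255],t[230,230])
g=t.min(axis=2)
m=((g>135)*255).astype('uint8'); m[:152]=0;m[250:]=0;m[:,:212]=0;m[:,308:]=0
for c in cv2.findContours(m,0,1)[0]:
    if cv2.contourArea(c)>30:
        r=cv2.minAreaRect(c); print(r, [on('top',*p,10).round(1) for p in cv2.boxPoints(r)])
E
```

```text
0.1
[172 183 179] [124 124 117] [134 133 125] [159 161 161] [127 129 125]
((256.76806640625, 224.60311889648438), (18.37776756286621, 55.74250793457031), 66.03751373291016) [array([409. , 271.7,  10. ]), array([492.3,  97.4,  10. ]), array([434.2,  70.7,  10. ]), array([351.9, 244.1,  10. ])]
((255.75863647460938, 173.39657592773438), (71.3360824584961, 26.076284408569336), 4.763640880584717) [array([563.3, 306.6,  10. ]), array([657.4, 302.5,  10. ]), array([642. ,  50.6,  10. ]), array([548.3,  57.2,  10. ])]
```

View pics/t1.png

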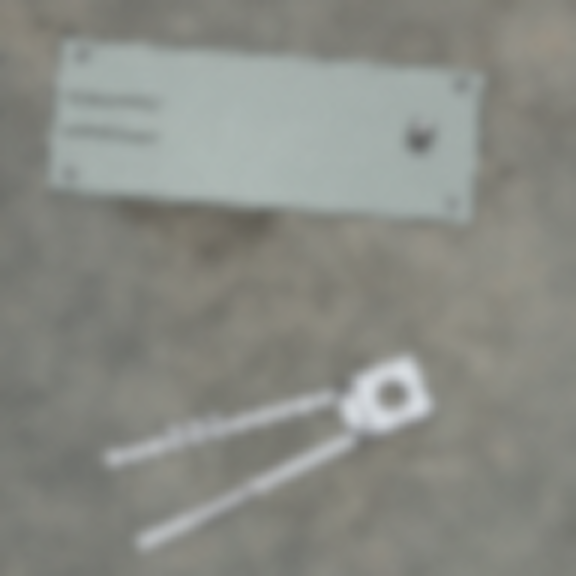

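View pics/s1.png

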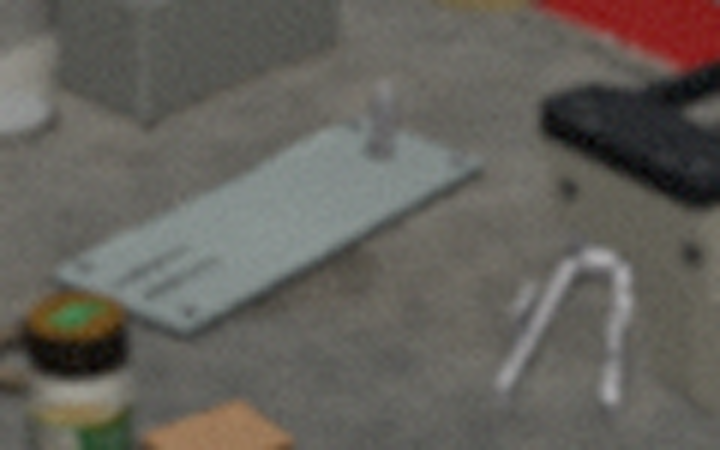

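```bash
cat >> h.py <<'E'
def dark(im,x0,y0,x1,y1,thr_below):
    "weighted centroid of dark blob vs local median"
    g=im[y0:y1,x0:x1].astype(float).mean(2); w=np.clip(np.median(g)-thr_below-g,0,None)
    yy,xx=np.mgrid[y0:y1,x0:x1]; return np.array([(w*xx).sum(),(w*yy).sum()])/w.sum()
E
python3 - <<'E'
from h import *
t=cv2.imread('pics/top0.png')[:,:,::-1].astype('uint8'); s=cv2.imread('pics/side0.png')[:,:,::-1]
g=t.mean(2)
hole=dark(t,275,215,281,221,8)
# tweezers mask
m=((t.min(2)>140)*255).astype('uint8'); m[:205]=0;m[250:]=0;m[:,:225]=0;m[:,290:]=0
n,l,st,ce=cv2.connectedComponentsWithStats(m); print(st[1:].tolist())
ys,xs=np.nonzero(m); P=np.c_[xs,ys]
H=on('top',*hole,30); print('hole px',hole,'world@30',H)
W=np.array([on('top',*p,8)[:2] for p in P]); d=W-H[:2]; r=np.hypot(*d.T); a=np.degrees(np.arctan2(d[:,1],d[:,0]))
print('rmax',r.max())
far=r>130; 
lo=a[far]; md=(lo.min()+lo.max())/2
L=lo[lo<md];Rr=lo[lo>=md]; print('leg angles',L.mean(),Rr.mean(),'axis',(L.mean()+Rr.mean())/2)
# plate corners screws & lines
for nme,b,z in [('s1',(223,159,229,164),10),('s2',(286,163,292,169),10),('s3',(221,178,227,184),10),('s4',(284,183,290,189),10),('pin',(278,170,286,180),54)]:
    c=dark(t,*b,8); print(nme,c.round(2),on('top',*c,z).round(1))
l1=dark(t,221,166,240,171,8);l2=dark(t,221,172,240,177,8);print('lines',on('top',*l1,10).round(1),on('top',*l2,10).round(1))
# side pin: column of pin; foot & top from crop
for c in [(380,152),(383,85)]:
    u=c[0]/6+195-.4; v=c[1]/6+165-.4; print((u,v),on('side',u,v,10 if c[1]>100 else 54).round(1))
for p in [(597.3,88.8,10),(597.3,88.8,54)]: print(proj('top',p),proj('side',p))
# side check of tweezer hole
print('hole in side',proj('side',H),'tips side from crop', on('side',503/6+195,385/6+165,10), on('side',610/6+195,398/6+165,10))
E
```

```text
[[229, 211, 56, 33, 435]]
hole px [276.996875   217.26354167] world@30 [446.08040527 102.84689811  30.        ]
rmax 168.39201920839784
leg angles 103.17113027844378 122.01456559039649 axis 112.59284793442013
s1 [225.72 159.94] [648.7 286.5  10. ]
s2 [289.78 163.36] [641.9  59.8  10. ]
s3 [222.56 182.63] [566.4 294.7  10. ]
s4 [285.44 187.69] [553.8  74.   10. ]
pin [281.49 174.94] [589.2  90.9  54. ]
lines [618.9 281.7  10. ] [599.4 276.4  10. ]
(257.93333333333334, 189.93333333333334) [603.3  88.   10. ]
(258.43333333333334, 178.76666666666665) [598.7  93.1  54. ]
[281.39848047 175.46126228] [259.26581304 190.48743501]
[282.12270993 172.65389471] [259.52251155 178.44094237]
hole in side [296.55716508 198.94532712] tips side from crop [408.06300085 263.83093966  10.        ] [360.86231032 243.84513829  10.        ]
```

The hole is at about (446,103) and the tweezers' axis at 112.4° (both views agree). The pin is at about (597.5,89) and the stand axis at 86.5°. I'm going above the heel now.

```bash
R="0.0189 -0.0251 0 0 0 -0.0563 100"; python3 -m creep '0.0188 -0.0251 0 0 0 -0.0563 100; 0.0188 -0.0251 0 0 0 -0.0563 100; 0.0188 -0.0251 0 0 0 -0.0563 100; 0.0188 -0.0251 0 0 0 -0.0563 100; 0.0188 -0.0251 0 0 0 -0.0563 100; 0.0188 -0.0251 0 0 0 -0.0563 100; 0.0188 -0.0251 0 0 0 -0.0563 100; 0.0188 -0.0251 0 0 0 -0.0563 100'
python3 -m creep '0.0188 -0.0251 0 0 0 -0.0563 100; 0.0188 -0.0251 0 0 0 -0.0563 100; 0.0188 -0.0251 0 0 0 -0.0563 100; 0.0188 -0.0251 0 0 0 -0.0563 100; 0.0188 -0.0251 0 0 0 -0.0563 100; 0.0188 -0.0251 0 0 0 -0.0563 100; 0.0188 -0.0251 0 0 0 -0.0563 100; 0.0188 -0.0251 0 0 0 -0.0563 100'
python3 -m creep '0 0 -0.015 0 0 0 100; 0 0 -0.015 0 0 0 100; 0 0 -0.015 0 0 0 100; 0 0 -0.015 0 0 0 100; 0 0 -0.015 0 0 0 100; 0 0 -0.015 0 0 0 100; 0 0 0 0 0 0 100; 0 0 0 0 0 0 100'
```

```text
time: 0.77
tool_pos: [295.3, 302.5, 292.1]
tcp_rot: [-3.141, -0.0, 2.41]
contact_force: [0.0, -0.1, -0.3]
grip_width: 91.9
finger_force: 0.0
time: 1.43
tool_pos: [445.8, 101.7, 292.0]
tcp_rot: [-3.141, -0.0, 1.959]
contact_force: [0.4, 0.5, 0.2]
grip_width: 91.5
finger_force: 0.0
time: 2.1
tool_pos: [444.9, 103.1, 201.8]
tcp_rot: [-3.14, -0.001, 1.962]
contact_force: [-0.1, 0.8, 0.9]
grip_width: 91.7
finger_force: 0.0
```

```bash
python3 -m creep '0.001 0 -0.015 0 0 0 100; 0 0 -0.015 0 0 0 100; 0 0 -0.015 0 0 0 100; 0 0 -0.015 0 0 0 100; 0 0 -0.015 0 0 0 100; 0 0 -0.015 0 0 0 100; 0 0 -0.015 0 0 0 100; 0 0 -0.01 0 0 0 100'
python3 -m creep '0 0 -0.01 0 0 0 100; 0 0 -0.005 0 0 0 100; 0 0 0 0 0 0 100; 0 0 0 0 0 0 60; 0 0 0 0 0 0 40; 0 0 0 0 0 0 30;0 0 0 0 0 0 10; 0 0 0 0 0 0 0'
python3 -m creep '0 0 0 0 0 0 0; 0 0 0 0 0 0 0; 0 0 0 0 0 0 0; 0 0 0 0 0 0 0'
```

```text
time: 2.77
tool_pos: [446.7, 103.2, 87.1]
tcp_rot: [3.141, 0.0, 1.962]
contact_force: [-0.5, 0.2, -0.9]
grip_width: 91.8
finger_force: 0.0
time: 3.43
tool_pos: [446.5, 103.2, 72.6]
tcp_rot: [3.141, 0.0, 1.962]
contact_force: [0.5, 0.1, 0.3]
grip_width: 63.2
finger_force: 0.0
time: 3.77
tool_pos: [446.3, 103.2, 72.2]
tcp_rot: [3.142, 0.0, 1.962]
contact_force: [-0.6, -0.2, -0.2]
grip_width: 36.5
finger_force: 0.0
```

```bash
python3 -m creep '0 0 0 0 0 0 0; 0 0 0 0 0 0 0; 0 0 0 0 0 0 0; 0 0 0 0 0 0 0; 0 0 0 0 0 0 0; 0 0 0 0 0 0 0'
python3 -m creep '0 0 0.005 0 0 0 0; 0 0 0.01 0 0 0 0; 0 0 0.012 0 0 0 0; 0 0 0.012 0 0 0 0; 0 0 0.012 0 0 0 0; 0 0 0.012 0 0 0 0; 0 0 0.007 0 0 0 0; 0 0 0 0 0 0 0'
python3 - <<'E'
from h import *
t=viewer.capture('top'); s=viewer.capture('side')
a=cv2.resize(t[140:240,205:325,::-1],None,fx=5,fy=5,interpolation=2);b=cv2.resize(s[135:235,195:315,::-1],None,fx=5,fy=5,interpolation=2)
cv2.imwrite('pics/2.png',cv2.resize(np.hstack([a,b]),(800,333)))
E
```

```text
time: 4.27
tool_pos: [446.3, 103.2, 72.2]
tcp_rot: [3.141, 0.0, 1.962]
contact_force: [-0.2, 0.6, -0.0]
grip_width: 33.9
finger_force: 30.0
time: 4.93
tool_pos: [446.9, 103.2, 143.6]
tcp_rot: [3.139, 0.001, 1.962]
contact_force: [-0.6, -0.4, -1.0]
grip_width: 33.4
finger_force: 30.0
```

View pics/2.png

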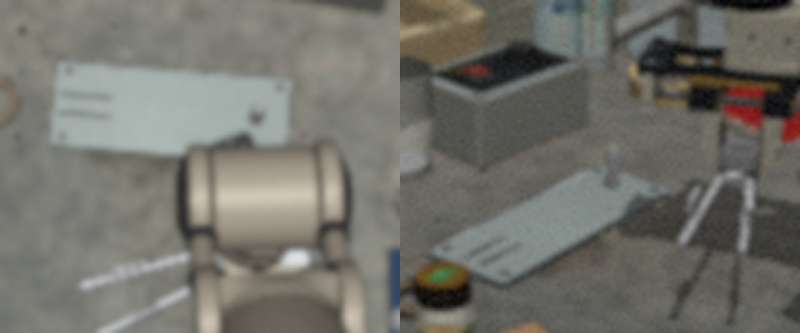

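The left panel shows the tips at about (230,226)/(235,240) in image pixels. The right panel shows the tweezers hanging level in the grip. Moving over the pin with a turn of -0.452.

```bash
python3 -m creep '0.0188 -0.0018 0 0 0 -0.0565 0; 0.0188 -0.0018 0 0 0 -0.0565 0; 0.0188 -0.0018 0 0 0 -0.0565 0; 0.0188 -0.0018 0 0 0 -0.0565 0; 0.0188 -0.0018 0 0 0 -0.0565 0; 0.0188 -0.0018 0 0 0 -0.0565 0; 0.0188 -0.0018 0 0 0 -0.0565 0; 0.0188 -0.0018 0 0 0 -0.0565 0'
python3 -m creep '0 0 0 0 0 0 0; 0 0 0 0 0 0 0; 0 0 0 0 0 0 0'
python3 - <<'E'
from h import *
t=viewer.capture('top'); s=viewer.capture('side')
cv2.imwrite('pics/t3r.png',t[:,:,::-1]);cv2.imwrite('pics/s3r.png',s[:,:,::-1])
p=readout.get_obs()['tool_pos']; print(p)
print([ (n,z,proj(n,(597.4,88.8,z)).round(1)) for n in('top','side') for z in (10,54)])
a=cv2.resize(t[140:200,215:295,::-1],None,fx=5,fy=5,interpolation=2);b=cv2.resize(s[140:200,225:305,::-1],None,fx=5,fy=5,interpolation=2)
c=cv2.resize(s[160:220,195:275,::-1],None,fx=5,fy=5,interpolation=2)
cv2.imwrite('pics/3.png',np.vstack([np.hstack([a,b]),np.hstack([c,0*c])]))
E
```

```text
time: 5.7
tool_pos: [596.9, 88.6, 140.8]
tcp_rot: [-3.139, 0.0, 1.507]
contact_force: [-0.2, 0.0, -1.0]
grip_width: 33.7
finger_force: 30.0
time: 5.95
tool_pos: [595.5, 88.8, 141.0]
tcp_rot: [-3.139, 0.0, 1.511]
contact_force: [0.2, -0.1, -1.1]
grip_width: 33.7
finger_force: 30.0
[595.63225063  88.88292748 141.66962713]
[('top', 10, array([281.4, 175.4])), ('top', 54, array([282.1, 172.6])), ('side', 10, array([259.2, 190.5])), ('side', 54, array([259.5, 178.4]))]
```

View pics/3.png

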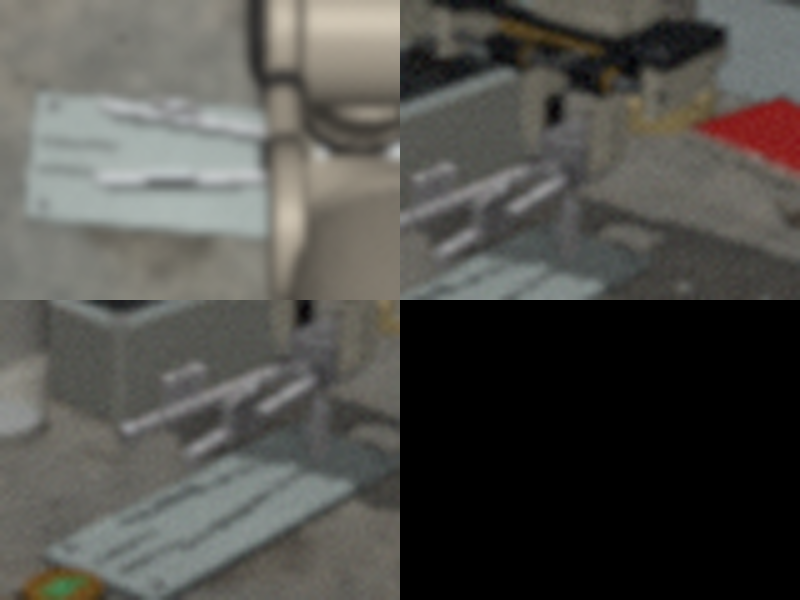

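The tips are visible over the plate: top view px ≈ (235.2,160.4) and (234.2,175.2), side view px ≈ (220,186) and (233,190). The heel is right above the pin. I'll work out the remaining offsets.

```bash
python3 - <<'E'
from h import *
s0=cv2.imread('pics/side0.png').astype(float).mean(2); t0=cv2.imread('pics/top0.png').astype(float).mean(2)
# side pin: profiles
for v in range(178,193): print(v,s0[v,252:267].round().astype(int))
print('top pin')
for v in range(169,180): print(v,t0[v,276:290].round().astype(int))
for n,q in [('top',[(235.2,160.4),(234.2,175.2)]),('side',[(219.6,185.6),(232.6,190.4)])]:
    w=[on(n,*p,79) for p in q]; m=(w[0]+w[1])/2; print(n,[x.round(1) for x in w],m.round(1),np.hypot(*(w[0]-w[1])[:2]))
    print(' pred mid', (np.array([595.8,88.8])+165*np.array([np.cos(1.509),np.sin(1.509)])).round(1))
E
```

```text
178 [100 102 100 108 106 110 118 121 113 110 105 108 104  99 103]
179 [106 107 112 109 110 116 125 126 115 108 109 105 103  95 103]
180 [108 109 112 111 110 111 121 126 114 108 105 106 103 104 103]
181 [109 111 113 113 106 108 115 119 110 103 106 108 102 103 100]
182 [111 111 111 114 102 102 106 111 104  99 106 106 103 103 101]
183 [112 113 112 109 104  98 101 108 102  99 102 104  96  99  96]
184 [109 108 112 117 110 100 102 100 101  97 100  96  95  95  92]
185 [109 106 106 121 119 106 102  99  98  94 102 100  98  98  95]
186 [124 114 109 119 118 103  98 103 103 106 110 107 100  97  98]
187 [132 131 126 127 117 106 102  99 108 121 125 114 115 108 102]
188 [134 134 132 127 109 101 101 105 114 128 134 129 127 121 111]
189 [135 136 133 121 100  91  96 104 110 127 132 131 136 131 127]
190 [135 136 131 117 106  95 101  99 111 129 133 135 131 131 133]
191 [130 132 133 130 117 111 109 112 118 129 135 129 131 134 132]
192 [133 132 135 133 135 131 130 128 131 131 132 132 129 132 133]
top pin
169 [168 167 167 167 168 168 168 167 167 167 167 168 168 166]
170 [168 168 167 167 166 165 166 167 167 166 168 168 168 167]
171 [168 169 168 165 160 159 163 165 164 166 167 168 167 167]
172 [168 169 167 162 152 152 160 160 158 163 167 168 167 167]
173 [169 169 166 155 140 138 144 143 149 161 166 168 168 167]
174 [170 169 164 148 126 118 120 126 142 160 168 168 167 168]
175 [170 169 162 145 120 103 105 122 145 161 167 168 168 167]
176 [171 169 164 150 129 112 115 133 153 164 167 167 167 167]
177 [169 168 166 160 148 137 138 150 160 166 168 168 167 166]
178 [169 169 167 167 161 157 157 160 165 167 168 168 167 167]
179 [169 169 168 168 167 167 166 166 167 167 167 168 168 167]
top [array([630.1, 249.7,  79. ]), array([578.7, 251.5,  79. ])] [604.4 250.6  79. ] 51.44602582091879
 pred mid [606.  253.5]
side [array([633.1, 251.8,  79. ]), array([581. , 254.6,  79. ])] [607.  253.2  79. ] 52.20439467983806
 pred mid [606.  253.5]
```

Both views agree that the hole must move by about (+3, +2) mm to reach the pin. Descending onto the taper.

```bash
python3 -m creep '0.003 0.002 0 0 0 0 0; 0 0 0 0 0 0 0; 0 0 -0.005 0 0 0 0; 0 0 -0.005 0 0 0 0; 0 0 -0.004 0 0 0 0; 0 0 -0.004 0 0 0 0; 0 0 0 0 0 0 0; 0 0 0 0 0 0 0'
python3 -m creep '0 0 -0.003 0 0 0 0; 0 0 -0.003 0 0 0 0; 0 0 0 0 0 0 0; 0 0 0 0 0 0 0'
python3 -m creep '0 0 -0.003 0 0 0 0; 0 0 -0.003 0 0 0 0; 0 0 0 0 0 0 0; 0 0 0 0 0 0 0'
```

```text
time: 6.72
tool_pos: [599.4, 90.7, 123.7]
tcp_rot: [-3.141, 0.0, 1.51]
contact_force: [1.1, 0.2, -0.6]
grip_width: 33.7
finger_force: 30.0
time: 7.05
tool_pos: [599.6, 90.7, 118.1]
tcp_rot: [-3.141, 0.0, 1.51]
contact_force: [-0.5, -0.1, -2.0]
grip_width: 33.7
finger_force: 30.0
time: 7.38
tool_pos: [599.5, 90.8, 111.9]
tcp_rot: [-3.141, 0.0, 1.51]
contact_force: [-0.1, 0.2, -0.9]
grip_width: 33.9
finger_force: 30.0
```

```bash
python3 -m creep '0 0 -0.004 0 0 0 0; 0 0 -0.004 0 0 0 0; 0 0 0 0 0 0 0; 0 0 0 0 0 0 0'
python3 -m creep '0 0 -0.004 0 0 0 0; 0 0 -0.004 0 0 0 0; 0 0 -0.004 0 0 0 0; 0 0 -0.004 0 0 0 0; 0 0 0 0 0 0 0; 0 0 0 0 0 0 0'
```

```text
time: 7.72
tool_pos: [599.4, 90.7, 103.8]
tcp_rot: [-3.141, 0.0, 1.51]
contact_force: [0.4, -0.9, -0.8]
grip_width: 33.8
finger_force: 30.0
time: 8.22
tool_pos: [599.5, 90.7, 87.8]
tcp_rot: [-3.141, 0.0, 1.51]
contact_force: [0.3, -0.6, -0.8]
grip_width: 33.3
finger_force: 30.0
```

```bash
python3 -m creep '0 0 -0.002 0 0 0 0; 0 0 -0.002 0 0 0 0; 0 0 0 0 0 0 0; 0 0 0 0 0 0 0'
python3 -m creep '0 0 -0.001 0 0 0 0; 0 0 0 0 0 0 0; 0 0 0 0 0 0 0'
python3 - <<'E'
from h import *
t=viewer.capture('top'); s=viewer.capture('side')
a=cv2.resize(t[140:200,215:295,::-1],None,fx=5,fy=5,interpolation=2);b=cv2.resize(s[150:210,205:285,::-1],None,fx=5,fy=5,interpolation=2)
cv2.imwrite('pics/4.png',np.hstack([a,b]))
E
```

```text
time: 8.55
tool_pos: [599.6, 90.8, 84.2]
tcp_rot: [-3.142, 0.0, 1.51]
contact_force: [0.1, 0.4, -1.5]
grip_width: 34.1
finger_force: 30.0
time: 8.8
tool_pos: [599.7, 90.8, 83.3]
tcp_rot: [3.141, -0.0, 1.51]
contact_force: [-0.4, -0.6, -1.5]
grip_width: 33.6
finger_force: 30.0
```

View pics/4.png

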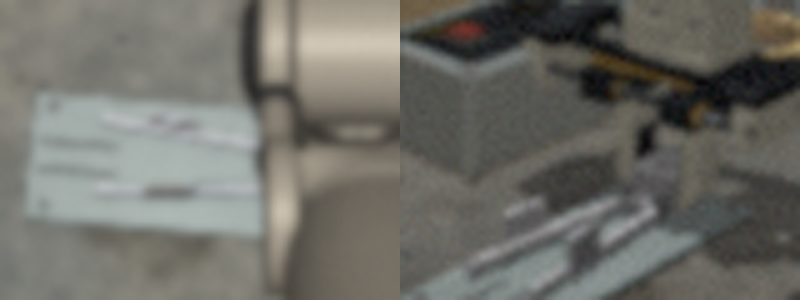

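The heel is seated around the pin with the tips straddling the lines: in the left panel the tips are at rows 118/188 and the lines at 143/170. Settling onto the plate and releasing.

```bash
python3 -m creep '0 0 -0.001 0 0 0 0; 0 0 0 0 0 0 0; 0 0 0 0 0 0 0'
python3 -m creep '0 0 -0.001 0 0 0 0; 0 0 0 0 0 0 0; 0 0 0 0 0 0 0'
```

```text
time: 9.15
tool_pos: [599.7, 90.7, 82.3]
tcp_rot: [3.141, -0.0, 1.51]
contact_force: [-0.3, -0.8, -0.5]
grip_width: 33.6
finger_force: 30.0
time: 9.4
tool_pos: [599.7, 90.7, 82.3]
tcp_rot: [3.141, -0.0, 1.51]
contact_force: [-2.5, 0.2, 6.3]
grip_width: 33.8
finger_force: 30.0
```

```bash
python3 -m creep '0 0 0.001 0 0 0 0; 0 0 0 0 0 0 60; 0 0 0 0 0 0 100; 0 0 0 0 0 0 100; 0 0 0 0 0 0 100; 0 0 0 0 0 0 100; 0 0 0 0 0 0 100; 0 0 0 0 0 0 100'
python3 -m creep '0 0 0.001 0 0 0 100; 0 0 0.001 0 0 0 100; 0 0 0 0 0 0 100; 0 0 0 0 0 0 100; 0 0 0 0 0 0 100; 0 0 0 0 0 0 100'
python3 -m creep '0.0009 0.0142 0 0 0 0 100; 0.0009 0.0142 0 0 0 0 100; 0.0009 0.0142 0 0 0 0 100; 0.0009 0.0142 0 0 0 0 100; 0.0009 0.0142 0 0 0 0 100; 0.0009 0.0142 0 0 0 0 100; 0.0008 0.0142 0 0 0 0 100; 0.0008 0.0142 0 0 0 0 100'
python3 -m creep '0 0 0 0 0 0 80; 0 0 0 0 0 0 70; 0 0 0 0 0 0 65; 0 0 0 0 0 0 65; 0 0 0 0 0 0 65; 0 0 0 0 0 0 65'
python3 - <<'E'
from h import *
t=viewer.capture('top'); s=viewer.capture('side')
a=cv2.resize(t[140:200,215:295,::-1],None,fx=5,fy=5,interpolation=2);b=cv2.resize(s[150:210,205:285,::-1],None,fx=5,fy=5,interpolation=2)
cv2.imwrite('pics/5.png',np.hstack([a,b]))
E
```

```text
time: 10.07
tool_pos: [599.7, 90.7, 82.2]
tcp_rot: [3.142, 0.0, 1.51]
contact_force: [-0.2, 0.0, -0.6]
grip_width: 76.1
finger_force: 0.0
time: 10.57
tool_pos: [599.7, 90.7, 84.2]
tcp_rot: [3.141, 0.0, 1.51]
contact_force: [0.3, 0.0, -1.0]
grip_width: 91.8
finger_force: 0.0
time: 11.23
tool_pos: [606.6, 206.1, 84.2]
tcp_rot: [3.142, -0.0, 1.51]
contact_force: [0.3, 0.4, 0.1]
grip_width: 91.7
finger_force: 0.0
time: 11.73
tool_pos: [606.8, 203.6, 84.3]
tcp_rot: [3.142, 0.0, 1.509]
contact_force: [0.1, -0.2, 0.9]
grip_width: 60.5
finger_force: 0.0
```

View pics/5.png

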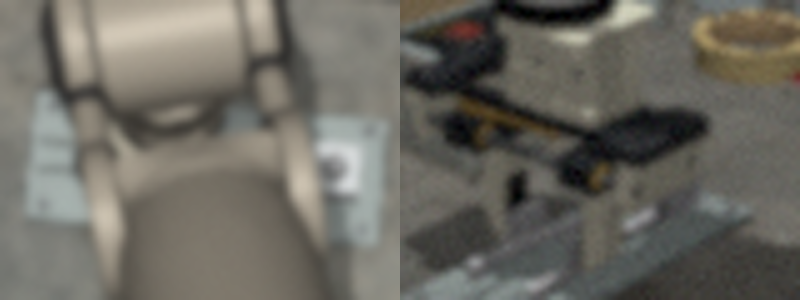

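The top view shows the heel ring with the pin inside it at crop (335,165). The side view shows the fingers either side of the ribbed plates. Squeezing gradually now.

```bash
python3 -m creep '0 0 0 0 0 0 60; 0 0 0 0 0 0 57; 0 0 0 0 0 0 54; 0 0 0 0 0 0 51; 0 0 0 0 0 0 49; 0 0 0 0 0 0 47; 0 0 0 0 0 0 46; 0 0 0 0 0 0 46'
python3 -m creep '0 0 0 0 0 0 45; 0 0 0 0 0 0 44; 0 0 0 0 0 0 43; 0 0 0 0 0 0 42; 0 0 0 0 0 0 41; 0 0 0 0 0 0 40; 0 0 0 0 0 0 40; 0 0 0 0 0 0 40'
python3 - <<'E'
from h import *
o=[readout.get_obs()]; t=viewer.capture('top'); s=viewer.capture('side')
cv2.imwrite('pics/s6r.png',s[:,:,::-1]);cv2.imwrite('pics/t6r.png',t[:,:,::-1])
print(o[0]['grip_width'],o[0]['finger_force'],o[0]['tool_pos'])
a=cv2.resize(s[175:235,190:270,::-1],None,fx=7,fy=7,interpolation=2);cv2.imwrite('pics/6.png',a)
E
```

```text
time: 12.5
tool_pos: [606.6, 204.4, 84.3]
tcp_rot: [3.142, -0.0, 1.51]
contact_force: [-0.3, 0.7, 0.7]
grip_width: 42.6
finger_force: 2.8
time: 13.17
tool_pos: [606.7, 204.4, 84.3]
tcp_rot: [3.141, -0.0, 1.51]
contact_force: [-0.1, 0.1, 0.0]
grip_width: 36.7
finger_force: 4.2
36.733055012872384 4.219018444418907 [606.68387676 204.36625639  84.29125339]
```

View pics/6.png

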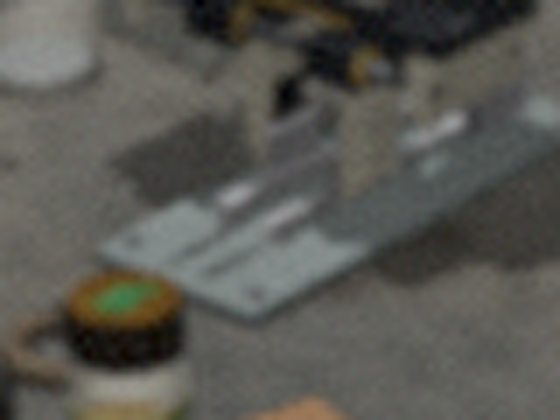

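The tips are the bright strips ending at (218,200) and (240,248) in the crop, and each one's line runs on beyond it. I'll measure the lateral offsets in the same side view, and in the top view where the lines show.

```bash
python3 - <<'E'
from h import *
s=cv2.imread('pics/s6r.png').astype('f4').mean(2); s0=cv2.imread('pics/side0.png').astype('f4').mean(2)
th=1.510; ex=np.array([np.cos(th),np.sin(th)]); ey=np.array([-ex[1],ex[0]]); o=np.array([600,90.7])
def prof(im,x0,x1,z,ys):
    out=[]
    for y in ys:
        q=np.array([proj('side',(*(o+x*ex+y*ey),z)) for x in np.arange(x0,x1,2)]).astype('f4')
        out.append(cv2.remap(im,q[None,:,0],q[None,:,1],1).mean())
    return np.array(out)
ys=np.arange(-30,31,2)
for nm,im,x0,x1,z in [('lines before',s0,156,204,10),('lines now',s,180,204,10),('leg top z23',s,140,148,23),('leg top z23',s,148,156,23),('leg',s,156,162,23)]:
    print(nm,dict(zip(ys.tolist(),prof(im,x0,x1,z,ys).round().astype(int).tolist())))
xs=np.arange(130,190,3)
for y in (13,-13): print('along',y,dict(zip(xs.tolist(),[int(prof(s,x,x+1,23,[y])[0]) for x in xs])))
E
```

```text
lines before {-30: 135, -28: 136, -26: 137, -24: 137, -22: 136, -20: 136, -18: 133, -16: 129, -14: 123, -12: 118, -10: 114, -8: 115, -6: 119, -4: 125, -2: 130, 0: 132, 2: 132, 4: 128, 6: 122, 8: 117, 10: 113, 12: 114, 14: 118, 16: 123, 18: 128, 20: 132, 22: 134, 24: 135, 26: 135, 28: 135, 30: 134}
lines now {-30: 132, -28: 134, -26: 135, -24: 135, -22: 135, -20: 135, -18: 132, -16: 128, -14: 121, -12: 115, -10: 110, -8: 111, -6: 115, -4: 122, -2: 127, 0: 130, 2: 129, 4: 124, 6: 118, 8: 112, 10: 108, 12: 108, 14: 113, 16: 120, 18: 126, 20: 130, 22: 132, 24: 133, 26: 133, 28: 133, 30: 132}
leg top z23 {-30: 62, -28: 66, -26: 73, -24: 79, -22: 86, -20: 94, -18: 101, -16: 104, -14: 103, -12: 99, -10: 93, -8: 87, -6: 82, -4: 80, -2: 79, 0: 78, 2: 81, 4: 88, 6: 96, 8: 104, 10: 111, 12: 114, 14: 113, 16: 109, 18: 100, 20: 89, 22: 79, 24: 75, 26: 76, 28: 77, 30: 79}
leg top z23 {-30: 62, -28: 65, -26: 72, -24: 84, -22: 97, -20: 111, -18: 123, -16: 130, -14: 132, -12: 127, -10: 118, -8: 104, -6: 91, -4: 84, -2: 81, 0: 83, 2: 85, 4: 91, 6: 101, 8: 112, 10: 123, 12: 131, 14: 135, 16: 131, 18: 122, 20: 111, 22: 97, 24: 86, 26: 81, 28: 79, 30: 80}
leg {-30: 65, -28: 68, -26: 74, -24: 84, -22: 97, -20: 112, -18: 127, -16: 141, -14: 147, -12: 145, -10: 136, -8: 123, -6: 106, -4: 90, -2: 83, 0: 82, 2: 85, 4: 91, 6: 101, 8: 113, 10: 127, 12: 138, 14: 142, 16: 139, 18: 129, 20: 115, 22: 101, 24: 91, 26: 87, 28: 89, 30: 93}
along 13 {130: 84, 133: 88, 136: 93, 139: 100, 142: 109, 145: 120, 148: 131, 151: 134, 154: 135, 157: 139, 160: 141, 163: 139, 166: 140, 169: 135, 172: 130, 175: 130, 178: 128, 181: 127, 184: 127, 187: 127}
along -13 {130: 90, 133: 90, 136: 90, 139: 92, 142: 98, 145: 106, 148: 116, 151: 130, 154: 143, 157: 146, 160: 149, 163: 148, 166: 132, 169: 115, 172: 106, 175: 108, 178: 115, 181: 129, 184: 134, 187: 137}
```

The lines' centre is at +0.75 mm and the tips' centre at about +0.3 mm or slightly less. The gap is about 21 mm at a width of 36.7 mm. I'll trim 0.6 mm sideways and close to 36 mm.

```bash
python3 -m creep '-0.0006 0 0 0 0 0 39.5; 0 0 0 0 0 0 39.2; 0 0 0 0 0 0 39.2; 0 0 0 0 0 0 39.2; 0 0 0 0 0 0 39.2; 0 0 0 0 0 0 39.2'
python3 - <<'E'
from h import *
S=np.mean([viewer.capture('side').astype('f4').mean(2) for _ in range(6)],0)
w=[];
for _ in range(6): viewer.capture('top'); w.append(readout.get_obs()['grip_width'])
print('width',np.mean(w),np.std(w),readout.get_obs()['finger_force'],readout.get_obs()['tool_pos'])
th=1.510; ex=np.array([np.cos(th),np.sin(th)]); ey=np.array([-ex[1],ex[0]]); o=np.array([600,90.7])
def peak(x0,x1,z,ys,sg):
    v=np.array([cv2.remap(S,*[np.array([[proj('side',(*(o+x*ex+y*ey),z))[k] for x in np.arange(x0,x1,2)]],'f4') for k in(0,1)],1).mean() for y in ys])
    i=np.argmax(sg*v); p=np.polyfit(ys[i-3:i+4],v[i-3:i+4],2); return -p[1]/2/p[0]
a=np.arange(2,24,1.); 
for nm,x0,x1,z,sg in[('lines',176,204,10,-1),('legs',154,164,23,1)]:
    l,r=peak(x0,x1,z,a,sg),peak(x0,x1,z,-a[::-1],sg); print(nm,l,r,'mid',(l+r)/2,'gap',l-r)
E
```

```text
time: 13.77
tool_pos: [606.1, 204.3, 84.3]
tcp_rot: [3.141, 0.0, 1.51]
contact_force: [0.1, 0.0, 1.2]
grip_width: 36.1
finger_force: 4.7
width 35.88535280160844 0.14879789740660615 4.718007668852806 [606.09746715 204.31144971  84.27337582]
lines 10.82404743651134 -8.935718101479848 mid 0.9441646675157456 gap 19.759765537991186
legs 14.29207509988746 -12.032568034583672 mid 1.1297535326518942 gap 26.32464313447113
```

The width is 35.9 mm, the tip gap about 20 mm, and the tips are centred on the lines within about 0.2 mm. I'll hold briefly and hand in.

```bash
python3 -m creep '0 0 0 0 0 0 39.2; 0 0 0 0 0 0 39.2; 0 0 0 0 0 0 39.2; 0 0 0 0 0 0 39.2; 0 0 0 0 0 0 39.2; 0 0 0 0 0 0 39.2' && python3 -c "
from plant import order; print(order.close_job())"
```

```text
time: 14.87
tool_pos: [606.1, 204.3, 84.2]
tcp_rot: [3.141, 0.0, 1.51]
contact_force: [0.9, -0.9, 1.1]
grip_width: 35.7
finger_force: 4.7
the job is handed in; nothing more can be done
None
```

The job is handed in at about 15 s: the tweezers sit flat on the pin, and the legs are held at about a 20 mm gap, with the tips centred on the two lines to about 0.2 mm as measured in the side view.

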